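# Load pump covers into the leak tester and start the test

### The job

Leak-test the oil pump covers lying on the bench: open the tester's lid, seat every cover fully down in a seat of its own, boss up, turned so that its notch goes over the seat's locating pin (feel or look for which way that is), then ease the lid down by its bar until it is fully shut - its spring must not slam it - and only then press the start button right down. Leave the tools and other parts on the bench where they are.

Things in the scene. Friction and masses are not known exactly. Their poses are not given: they have to be found in the camera images.
- tester: bench leak tester: aluminium block 280 x 131 mm (x by y), deck 30 mm high, fixed. Origin on the bench under the middle seat; x along the row of three seats, y to the hinge side, z up. Hinge cheeks 94 mm high at x = +-135, y = 53 to 89 mm; gauge 83 mm high at x = -104, y = 64 mm
- seat_a (a point): centre of the pocket floor of the seat at tester x = -74 mm, 20 mm above the bench; axes as the tester's. A seat is a square pocket 65 x 65 mm, 10 mm deep, sides along x and y, with one steel locating pin, 7 mm thick, 16 mm high from the floor (6 mm above the deck)
- seat_b (a point): the same for the middle seat. Each pin stands 23 mm from its seat's centre on the +x, -x, +y or -y side: the same side in all three seats, but which one differs from start to start and is not told here; see it in the pockets or find it by trying
- seat_c (a point): the same for the seat at tester x = +74 mm
- cover_1: aluminium pump cover, 0.28 kg: square flange 62 x 62 x 12 mm, on its middle a square boss 26 x 26 mm, 34 mm high (grip it; sides parallel to the flange's). Origin: centre of the flange's underside, +z up the boss. A notch 11.6 mm wide, 13 mm deep is cut through the middle of its +x edge and must straddle the pin; turned otherwise the flange stops on the pin, 16 mm above the seat's floor
- cover_2: another cover, like cover_1 (two or three of the covers are present)
- cover_3: another cover, like cover_1
- lid (a joint): lid angle in rad: 0 shut (its two feet on the deck), 2.25 fully open. 0.6 kg; turns about a line along tester x at y = 75, z = 80 mm; the free edge swings up and back to +y. Past 2.05 rad it leans back and stays open; below, its spring and weight pull it shut, about 4 N at the bar. Pads under it clear the bosses of seated covers by 1.5 mm; a cover standing proud keeps it from shutting
- lid_handle (a point): point to grip on the lid's bar: a round bar along the tester's x, 15 mm thick over its rubber sleeve; this point is on its axis, 55 mm from the bar's middle towards tester -x, 166 mm from the hinge axis. Shut, the bar lies 92 mm above the bench, 34 mm clear of the lid's free edge; the clear gap lets a finger in between. Moves with the lid.
- lid_hinge (a point): point on the lid's hinge axis in line (same tester x) with lid_handle; fixed; its axes are the tester's
- start (a joint): travel of the start button in m: 0 up, 0.006 fully pressed; sprung, takes 5 N
- start_top (a point): centre of the top of the start button (black, 34 mm across) on a low grey box, 74 x 64 mm, 37 mm high, fixed to the bench; pressed straight down
- piston_1: bystander, not part of the job: aluminium piston standing on its skirt, 66 mm wide, 54 mm high; origin at its underside
- gear_1: bystander, not part of the job: spur gear lying flat, 68 mm across, 18 mm high; origin at its underside
- screwdriver_black: bystander, not part of the job: screwdriver with a black handle, 205 mm long, lying; origin at its underside

How it is judged:
By the outcome, as a careful person would: the job done as asked, in the order asked, and still so for the second after the job is handed in, with the robot touching nothing.
Of cover_1, cover_2, cover_3 only 2 to 3 are there at a start; the rules pass over those that are not, and their reading is None.
At some moment in a run one of cover_1, cover_2, cover_3 may be knocked a few centimetres aside while the robot is not near it.
It also fails if it takes over 210 s, if anything falls off the work surface, if the arm or the gripper's body presses on something with over 40 N, if the wrist force passes 120 N, or if a joint passes its speed limit or range.

### The arm

A 6-joint arm with a two-finger parallel gripper is mounted at the origin on a cart in front of the work surface, level with it; the furniture and walls round the work are solid. World frame = base frame: x ahead of the robot, y to its left, z up, the work surface at z = 0. Lengths are in m, angles in rad, forces in N, time in s.
With the tool pointing down it reaches from about 0.3 to 0.875 m from the base axis. Payload 6.4 kg.
Tool frame: the origin (TCP) lies midway between the tips of the shut fingers; the grasp point (between the pads) lies 19 mm behind it; z points along the fingers, y is the line along which they close (so a half turn about z gives the same grasp; the last joint's range is limited). The gripper opens to 85 mm and grips with 20 to 120 N. Pads are 22 mm wide; open, the fingers measure 114 mm over their backs; the gripper's body (76 mm by 85 mm) begins 54 mm behind the grasp point. The pads swing forward as they close: fully open they stand 13 mm farther back than shut.
Start: joints at [-1.467, 0.181, 1.607, -0, 1.354, -0.206], TCP at [0.175, -0.548, 0.231] pointing down, gripper open.
Joint ranges: [-2.99, 2.99], [-0.89, 2.07], [0.3, 2.58], [-1.14, 4.28], [0, 2.63], [-3.12, 3.12]. Speed limits (rad/s): [2.57, 2.57, 3.01, 3.14, 3.14, 3.14].

### API

Orientations are given as a unit quaternion [w, x, y, z].
In Python, from bench import sensors, vision, ctrl gives the robot as it stands.
- The arm moves only by the tool carry_out, never from a script. Its argument "deltas" is text: rows parted by semicolons, each of 7 numbers parted by spaces: the shift along the tool's x, y, z in mm, then the turn, a rotation vector about the tool's x, y, z in rad, then the closure, from 0 (fully open) to 1 (shut). In form: tx ty tz ax ay az claw; .... A call has 1 to 12 rows; each row is the pose to reach, as a shift and turn from the pose commanded when the call began, along the tool's axes at that moment; what a row does not reach only later rows make up. A row lasts 1/8 s, in which the tool goes at most 62.5 mm and 10.7 degrees, less where a joint would pass 70% of its speed; a pose out of reach is approached as far as the arm can. A call with a gripper value outside its range is refused whole. The fingers move at their own pace and stop on an object; the grip force is fixed at half the most. Time passes only in rows, so rows that repeat a pose let the fingers close. It gives the time, the measured TCP pose, the force, the opening and the grip force at its end, in the units of the state.
- sensors.get_obs(): the state, without advancing time (a new reading comes with each control period).
- vision.camera(name): name is "scene" or "top" or "wrist"; returns the picture (420x560x3 uint8, blue, green, red); there is no depth.
- vision.camera_model(name): a dict with "K" (3x3 intrinsics, pixels), "extrinsics" (4x4, takes a point from world to camera coordinates); the wrist camera has in their place "hand_eye" (4x4, takes a point from camera to tool coordinates, whose origin is the TCP and whose axes are the flange's). Camera axes: x right, y down, z forward; pixel columns grow to the right and rows downward; lengths in m; the calibration is good to about 2 mm. A picture is of the moment at which its call begins: read the wrist's pose just before it. camera_model takes no time and is no camera call.
- ctrl.hand_in(): hands the job in; it is judged then, once.
The state is a dict: "time_s": time; "q": joint angles; "dq": joint speeds; "joint_efforts": joint torques, N m; "eef_pos": TCP position; "eef_rot": TCP orientation; "wrist_force": force on the tool from outside, world axes, zero at the start; "torque": the same for the moment, N m; "opening": opening from 0.0 (shut) to 1.0 (fully open); "grasp_force": force on a finger pad.
Only numpy, scipy, OpenCV 4.12 (cv2) and the standard library are available. Lean on these libraries where they do the work, as an engineer would, in place of code of your own. Each camera call takes 0.05 s, during which the arm holds its last target. There are 200 camera calls.

## Working session

There is one attempt and no reset: what is moved stays moved. The work goes in short steps, Python scripts to look and compute and a tool call to move; the robot and the scene stay as the last step left them, time stands still between calls to the robot, and variables do not carry over. Pictures are saved under pics/ and viewed, at most 14 in all, crops included, and the job is handed in when it is done.

Besides the shell and the picture viewer there is one more tool, called after "Emit:" as name(argument=value, ...) on one line, values as JSON. carry_out: Moves the arm, as the interface text tells. Its arguments: {"type":"object","properties":{"deltas":{"type":"string"}},"required":["deltas"]}

```bash
mkdir -p pics; ls; python3 - <<'E'
from bench import sensors, vision, ctrl
import cv2, numpy as np
o=sensors.get_obs(); print({k:np.round(v,3) for k,v in o.items()})
for n in ("top","scene"):
    cv2.imwrite(f"pics/{n}0.png",cv2.resize(vision.camera(n),(800,600)))
    m=vision.camera_model(n); print(n,np.round(m["K"],1).tolist(),np.round(m["extrinsics"],3).tolist())
print(np.round(vision.camera_model("wrist")["hand_eye"],3).tolist(),vision.camera_model("wrist")["K"])
E
```

```text
pics
{'time_s': np.float64(0.0), 'q': array([-1.467,  0.182,  1.608, -0.   ,  1.354, -0.206]), 'dq': array([-0.002,  0.   , -0.001,  0.002, -0.001, -0.001]), 'joint_efforts': array([-2.0000e-03, -4.4487e+01, -3.5134e+01, -0.0000e+00,  9.0000e-03,
       -0.0000e+00]), 'eef_pos': array([ 0.175, -0.547,  0.23 ]), 'eef_rot': array([-0.001,  0.988,  0.154,  0.   ]), 'wrist_force': array([-0.268, -0.426,  0.059]), 'torque': array([-0.027, -0.004,  0.001]), 'grasp_force': np.float64(0.0), 'opening': np.float64(1.003)}
top [[419.9, 0.0, 279.0], [0.0, 419.9, 213.9], [0.0, 0.0, 1.0]] [[0.01, -1.0, 0.013, -0.144], [-0.99, -0.012, -0.139, 0.495], [0.139, -0.011, -0.99, 1.18], [0.0, 0.0, 0.0, 1.0]]
scene [[469.0, 0.0, 274.2], [0.0, 469.0, 209.6], [0.0, 0.0, 1.0]] [[0.836, -0.548, -0.007, -0.494], [-0.389, -0.585, -0.712, 0.187], [0.386, 0.598, -0.703, 1.219], [0.0, 0.0, 0.0, 1.0]]
[[0.0, -0.949, -0.316, 0.082], [1.0, 0.0, 0.0, -0.0], [-0.0, -0.316, 0.949, -0.143], [0.0, 0.0, 0.0, 1.0]] [[360.67725513   0.         277.80625685]
 [  0.         360.67725513 212.18522366]
 [  0.           0.           1.        ]]
```

View pics/top0.png

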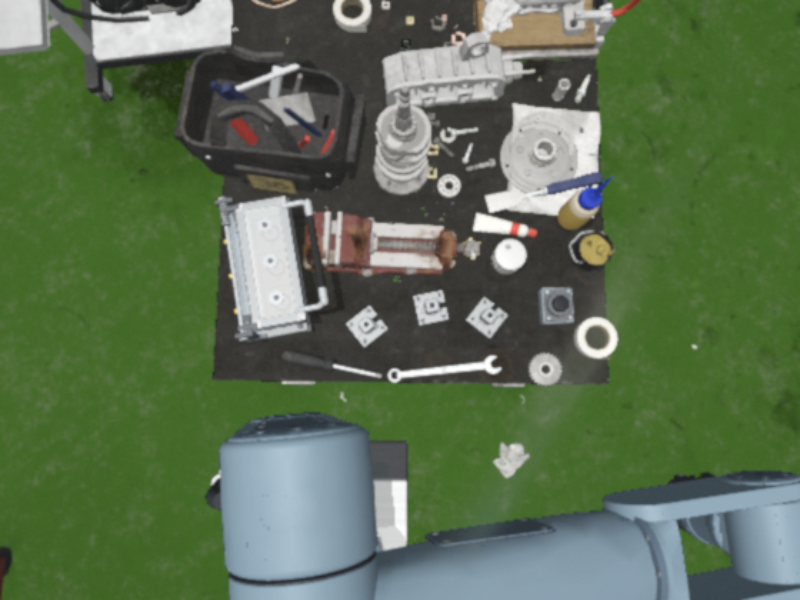

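View pics/scene0.png

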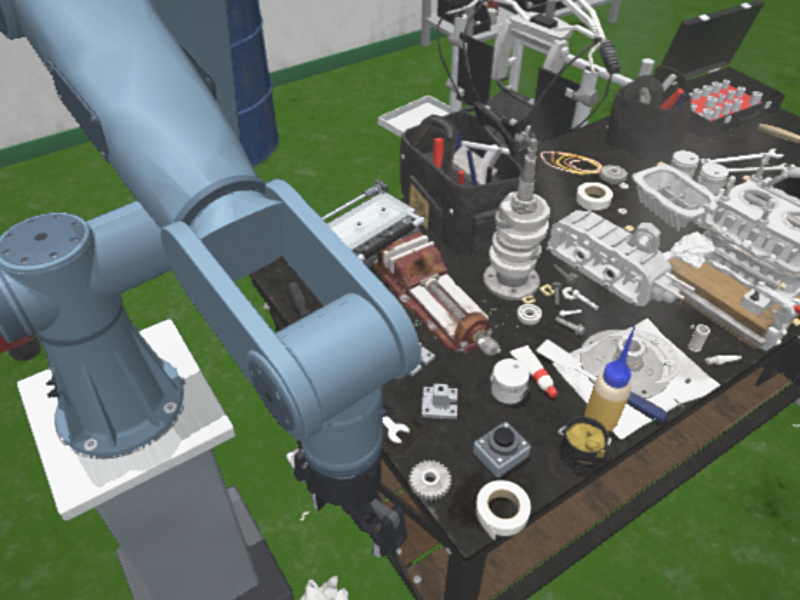

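The top view shows three covers at about (367,326), (431,307) and (487,317), tops lit. The tester is on the left with the bar at (318,250). The start box is at (557,305), with the vise next to the bar.

```bash
cat > h.py <<'E'
from bench import sensors, vision, ctrl
import cv2, numpy as np
from scipy.spatial.transform import Rotation as R
np.set_printoptions(precision=4,suppress=True)
def pose(o=None):
    o=o or sensors.get_obs(); q=o["eef_rot"]
    return np.array(o["eef_pos"]),R.from_quat([q[1],q[2],q[3],q[0]]).as_matrix()
def cam(n,T=None):
    m=vision.camera_model(n)
    if n!="wrist":
        E=np.linalg.inv(m["extrinsics"])
    else:
        p,r=T or pose(); W=np.eye(4); W[:3,:3]=r; W[:3,3]=p; E=W@m["hand_eye"]
    return np.array(m["K"]),E
def px2w(n,u,v,z,T=None,s=1.0):   # pixel (in picture enlarged by s) -> world at height z
    K,E=cam(n,T); d=E[:3,:3]@np.linalg.solve(K,[u/s,v/s,1]); c=E[:3,3]
    return c+d*(z-c[2])/d[2]
def w2px(n,P,T=None):
    K,E=cam(n,T); X=np.linalg.inv(E)@np.append(P,1); x=K@X[:3]; return x[:2]/x[2]
def down(phi): # tool down, tool x heading phi
    c,s=np.cos(phi),np.sin(phi); return np.array([[c,s,0],[s,-c,0],[0,0,-1.]])
def delta(P,Rt,T=None):
    p,r=T or pose(); t=r.T@(np.array(P)-p)*1000; a=R.from_matrix(r.T@Rt).as_rotvec()
    return np.round(t,1),np.round(a,3)
E
python3 - <<'E'
from h import *
s=800/560
for nm,u,v,z in [("c1",367,326,.03),("c2",431,307,.03),("c3",487,317,.03),("btn",559,305,.045),("barlow",320,300,.092),("barhi",303,207,.092),("hingelo",240,335,.09),("hingehi",228,203,.09),("piston",508,256,.03),("gear",545,369,.015),("visetop",330,240,.08),("edge",400,380,0)]:
    print(nm,px2w("top",u,v,z,s=s))
p,r=pose();print(np.degrees(np.arctan2(r[1,0],r[0,0])))
E
```

```text
c1 [ 0.4554 -0.0751  0.03  ]
c2 [ 0.4957 -0.2047  0.03  ]
c3 [ 0.4766 -0.3187  0.03  ]
btn [ 0.5009 -0.4621  0.045 ]
barlow [0.4982 0.0138 0.092 ]
barhi [0.6832 0.0526 0.092 ]
hingelo [0.4289 0.1651 0.09  ]
hingehi [0.6899 0.201  0.09  ]
piston [ 0.6039 -0.3634  0.03  ]
gear [ 0.3732 -0.4383  0.015 ]
visetop [ 0.6202 -0.001   0.08  ]
edge [ 0.3481 -0.1435  0.    ]
17.74740818966153
```

```bash
python3 - <<'E'
from h import *
print(delta([.50,0.02,.30],down(np.radians(9))))
E
```

```text
(array([ 482.2, -441.3,  -68.7]), array([-0.002, -0.   ,  0.153]))
```

Emit:
carry_out(deltas="20 -18 -65 0 0 0.15 0; 65 -60 -68 0 0 0.15 0; 105 -98 -68 0 0 0.15 0; 150 -138 -68 0 0 0.15 0; 195 -178 -68 0 0 0.15 0; 240 -218 -68 0 0 0.15 0; 285 -260 -68 0 0 0.15 0; 330 -300 -68 0 0 0.15 0; 375 -342 -68 0 0 0.15 0; 420 -385 -68 0 0 0.15 0; 482 -441 -68 0 0 0.15 0; 482 -441 -68 0 0 0.15 0")

```text
time_s: 1.6
eef_pos: [0.5005, 0.0226, 0.2988]
eef_rot: [-0.0, 0.997, 0.082, -0.0]
wrist_force: [0.1, 0.3, -0.1]
opening: 1.005
grasp_force: 0.0
```

```bash
python3 - <<'E'
from h import *
o=sensors.get_obs();print(o["time_s"],pose(o))
cv2.imwrite("pics/w1.png",cv2.resize(vision.camera("wrist"),(800,600)))
E
```

```text
1.6 (array([0.5005, 0.0226, 0.2988]), array([[ 0.9866,  0.163 , -0.0007],
       [ 0.163 , -0.9866,  0.0008],
       [-0.0005, -0.0009, -1.    ]]))
```

View pics/w1.png

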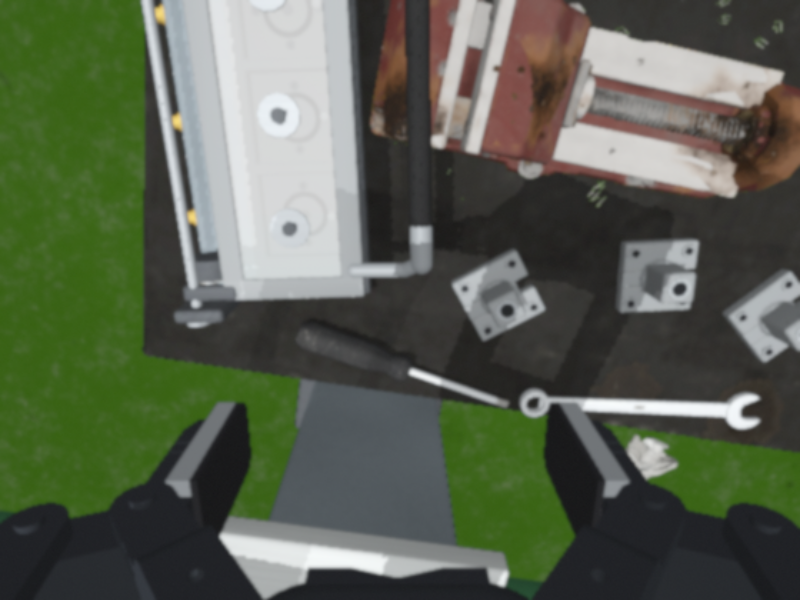

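```bash
python3 - <<'E'
from h import *
s=800/560
for nm,u,v,z in [("bar0",418,5,.092),("bar1",421,225,.092),("barend",420,268,.092),("plateedge0",352,5,.09),("plateedge1",366,290,.085),("cheek1",205,295,.094),("cheek2",198,316,.094),("hingerod",158,30,.08),("hingerod2",193,270,.08),("lidcorner",240,298,.085),("pad1",279,115,.095),("pad0",289,229,.095)]:
    print(nm,px2w("wrist",u,v,z,s=s))
E
```

```text
bar0 [0.6542 0.0365 0.092 ]
bar1 [0.5242 0.0112 0.092 ]
barend [0.4944 0.0065 0.092 ]
plateedge0 [0.6481 0.0758 0.09  ]
plateedge1 [0.4701 0.0416 0.085 ]
cheek1 [0.4506 0.1533 0.094 ]
cheek2 [0.4339 0.1576 0.094 ]
hingerod [0.6163 0.1954 0.08  ]
hingerod2 [0.463  0.1675 0.08  ]
lidcorner [0.4491 0.1311 0.085 ]
pad1 [0.5787 0.1124 0.095 ]
pad0 [0.5074 0.0991 0.095 ]
```

The wrist view shows the bar running from (418,0) to its end at (421,268). The lid pads are at (279,115) and (289,229), and the hinge rod is at the left. The vise corner, at (375–480,150), is just beyond the grip point at about (420,200). The tester heading is about 10.6°, and the bar-to-hinge distance of 165 mm matches the 166 mm given.

```bash
cat >> h.py <<'E'
AL=np.radians(10.6); e=np.array([np.cos(AL),np.sin(AL),0]); f=np.array([-e[1],e[0],0]); O=.5905*e+.005*f
def tw(x,y,z): return O+x*e+y*f+np.array([0,0,z])   # tester -> world, m
def bar(th,x=-.058,r=.166,off=np.arctan2(12,165.6)):
    a=th+off; return tw(x,.075-r*np.cos(a),.08+r*np.sin(a))
E
python3 - <<'E'
from h import *
b=bar(0)
for z in (.17,.078): print(delta([b[0],b[1],z],down(AL)))
E
```

```text
(array([ 36.2,  15.7, 128.7]), array([-0.002,  0.   , -0.021]))
(array([ 36.2,  15.9, 220.7]), array([-0.002,  0.   , -0.021]))
```

Emit:
carry_out(deltas="20 9 60 0 0 -0.02 0.55; 36 16 110 0 0 -0.02 0.55; 36 16 129 0 0 -0.02 0.55; 36 16 150 0 0 -0.02 0.55; 36 16 170 0 0 -0.02 0.55; 36 16 185 0 0 -0.02 0.55; 36 16 200 0 0 -0.02 0.55; 36 16 210 0 0 -0.02 0.55; 36 16 220 0 0 -0.02 0.55; 36 16 220 0 0 -0.02 0.55")

```text
time_s: 2.9
eef_pos: [0.5375, 0.0093, 0.0786]
eef_rot: [-0.0, 0.996, 0.09, -0.001]
wrist_force: [0.2, 0.5, 0.6]
opening: 0.451
grasp_force: 0.0
```

```bash
python3 - <<'E'
from h import *
print(pose(),w2px("wrist",bar(0))*800/560)
cv2.imwrite("pics/w2.png",cv2.resize(vision.camera("wrist"),(800,600)))
E
```

```text
(array([0.5375, 0.0093, 0.0786]), array([[ 0.9839,  0.1788, -0.0013],
       [ 0.1788, -0.9839,  0.0003],
       [-0.0013, -0.0005, -1.    ]])) [383.9354 422.0434]
```

View pics/w2.png

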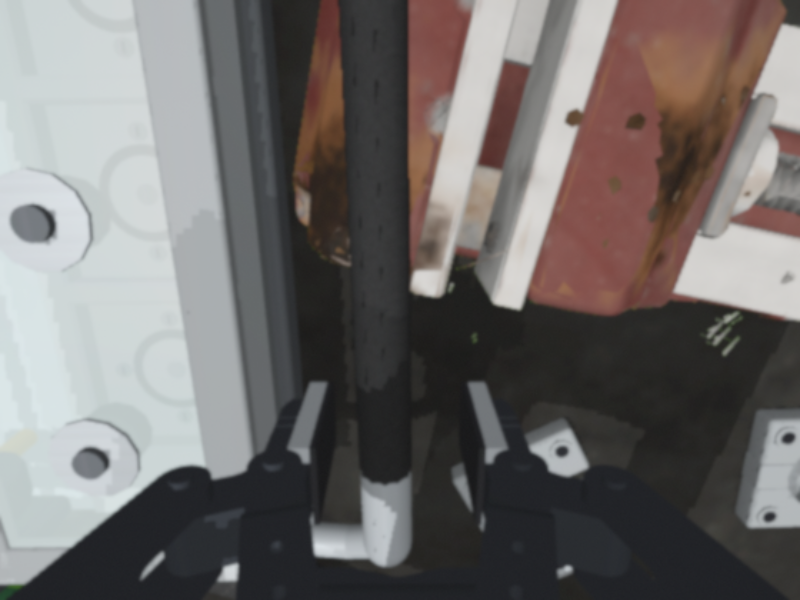

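The view shows the fingers at u = 325 and 470 straddling the bar, whose axis is at u ≈ 385. I'll shift 4 mm towards the lid while closing.

Emit:
carry_out(deltas="0 -2 0 0 0 0 0.75; 0 -4 0 0 0 0 1; 0 -4 0 0 0 0 1; 0 -4 0 0 0 0 1; 0 -4 0 0 0 0 1; 0 -4 0 0 0 0 1")

```text
time_s: 3.7
eef_pos: [0.5377, 0.0132, 0.0796]
eef_rot: [0.0, 0.996, 0.09, 0.0]
wrist_force: [0.1, 0.8, 3.6]
opening: 0.146
grasp_force: 58.8
```

```bash
cat >> h.py <<'E'
def arc(th0,th1,n):  # tool-frame shifts for holding bar from th0 to th1 (tool x kept along tester x)
    return [np.round(pose()[1].T@(bar(t)-bar(th0))*1000).astype(int).tolist() for t in np.linspace(th0,th1,n+1)[1:]]
E
python3 - <<'E'
from h import *
print(pose()[0],bar(0),sensors.get_obs()["wrist_force"]); print(arc(0,1.0,12));print(arc(1.,2.2,12))
E
```

```text
[0.5377 0.0132 0.0796] [0.5392 0.0138 0.092 ] [0.1018 0.7532 3.6285]
[[0, -2, -14], [0, -4, -27], [0, -8, -41], [0, -13, -54], [0, -19, -66], [0, -26, -78], [0, -34, -89], [0, -43, -100], [0, -53, -110], [0, -63, -119], [0, -74, -127], [0, -86, -134]]
[[0, -15, -7], [0, -31, -13], [0, -47, -17], [0, -63, -19], [0, -80, -20], [0, -96, -19], [-1, -113, -17], [-1, -129, -13], [-1, -144, -7], [-1, -159, 0], [-1, -173, 9], [-1, -186, 19]]
```

Emit:
carry_out(deltas="0 -1 -7 0 0 0 1; 0 -2 -14 0 0 0 1; 0 -4 -27 0 0 0 1; 0 -8 -41 0 0 0 1; 0 -13 -54 0 0 0 1; 0 -19 -66 0 0 0 1; 0 -26 -78 0 0 0 1; 0 -34 -89 0 0 0 1; 0 -43 -100 0 0 0 1; 0 -63 -119 0 0 0 1; 0 -86 -134 0 0 0 1; 0 -86 -134 0 0 0 1")

```text
time_s: 5.2
eef_pos: [0.5234, 0.0945, 0.2181]
eef_rot: [0.004, 0.996, 0.09, 0.002]
wrist_force: [-6.5, -18.0, 21.8]
opening: 0.143
grasp_force: 61.9
```

Emit:
carry_out(deltas="0 3 -5 0 0 0 1; 0 -12 -12 0 0 0 1; 0 -29 -19 0 0 0 1; 0 -46 -23 0 0 0 1; 0 -63 -25 0 0 0 1; 0 -63 -25 0 0 0 1")

```text
time_s: 5.95
eef_pos: [0.51, 0.1592, 0.2426]
eef_rot: [0.002, 0.996, 0.091, -0.0]
wrist_force: [-13.9, -8.3, 30.2]
opening: 0.145
grasp_force: 59.4
```

```bash
python3 - <<'E'
from h import *
print(pose(),bar(1.4),bar(1.45))
o=sensors.get_obs();print(o["wrist_force"],o["torque"])
cv2.imwrite("pics/s2.png",cv2.resize(vision.camera("scene")[60:270,150:430],(800,600)))
E
```

```text
(array([0.51  , 0.1592, 0.2426]), array([[ 0.9835,  0.1809,  0.0002],
       [ 0.1809, -0.9835, -0.0034],
       [-0.0004,  0.0034, -1.    ]])) [0.5117 0.1605 0.2452] [0.5102 0.1687 0.2458]
[-13.8892  -8.3186  30.2017] [-1.5589  2.4426  0.5843]
```

View pics/s2.png

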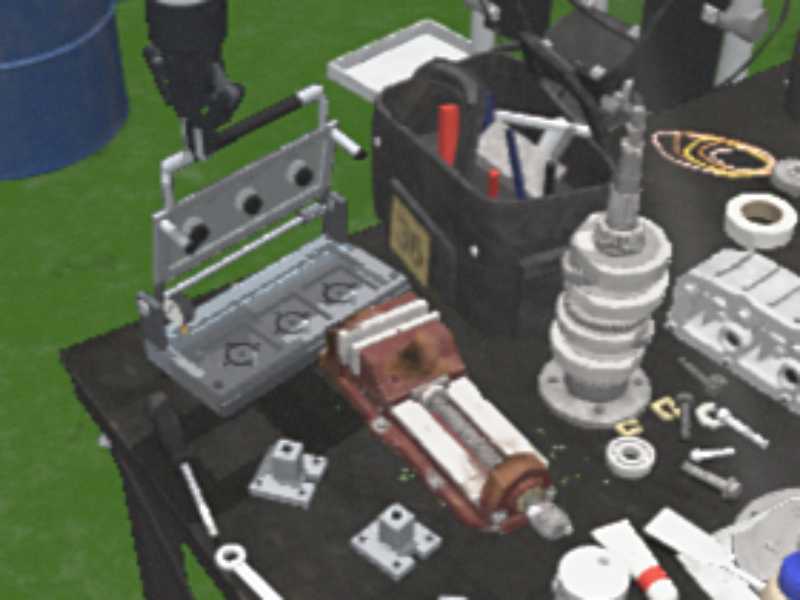

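The crop shows the lid about 78° open with the gripper holding the bar. The pockets are visible. I need to check where the bar sits in the pads.

```bash
python3 - <<'E'
from h import *
cv2.imwrite("pics/w3.png",cv2.resize(vision.camera("wrist"),(800,600)))
K,E=cam("wrist")
p,r=pose()
for d in (0,-.0125,-.019): print(w2px("wrist",p+r@np.array([0,0,d]))*800/560)
E
```

```text
[398.2189 405.792 ]
[398.3382 427.5695]
[398.408  440.3179]
```

View pics/w3.png

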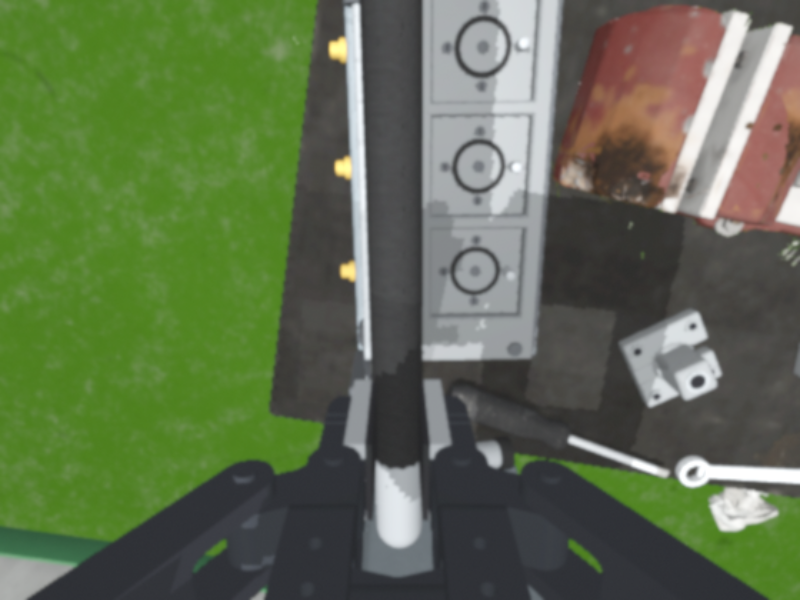

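The bar is still well inside the pads. The pockets show bright pins at (522,44), (516,167) and (510,272), to the right of the ring centres, so the pin is on the −y side of the tester.

```bash
python3 - <<'E'
from h import *
s=800/560
c=[px2w("wrist",u,v,.02,s=s) for u,v in [(475,270),(478,166),(483,46)]]
print(c,[np.linalg.norm(c[i+1]-c[i]) for i in (0,1)],np.degrees(np.arctan2(*(c[2]-c[0])[1::-1])))
pn=[px2w("wrist",u,v,.036,s=s) for u,v in [(510,272),(516,167),(522,44)]];print([ (a-b)@f for a,b in zip(pn,c)],O,tw(-.074,0,.02))
print(px2w("wrist",536,358,.03,s=s),px2w("wrist",536,358,.03,s=s)-O, tw(-.14,-.05,.03))
print(arc(1.4,2.2,9))
E
```

```text
[array([0.5058, 0.0993, 0.02  ]), array([0.5781, 0.1141, 0.02  ]), array([0.6513, 0.1281, 0.02  ])] [np.float64(0.07374883282399806), np.float64(0.07448708154937772)] 11.185370370038827
[np.float64(-0.02207073589256204), np.float64(-0.022526460469490722), np.float64(-0.021359315652269357)] [0.5795 0.1135 0.    ] [0.5068 0.0999 0.02  ]
[0.4496 0.0404 0.03  ] [-0.1299 -0.0731  0.03  ] [0.4511 0.0386 0.03  ]
[[0, -15, -1], [0, -29, 0], [0, -44, 1], [0, -59, 4], [0, -73, 9], [0, -86, 14], [0, -99, 21], [0, -112, 29], [0, -124, 38]]
```

Emit:
carry_out(deltas="-3 0 -4 0 0 0 1; -3 -15 -6 0 0 0 1; -3 -30 -5 0 0 0 1; -4 -46 -4 0 0 0 1; -4 -61 -1 0 0 0 1; -4 -76 4 0 0 0 1; -4 -76 4 0 0 0 1")

```text
time_s: 6.92
eef_pos: [0.493, 0.2351, 0.2334]
eef_rot: [-0.0, 0.996, 0.09, -0.0]
wrist_force: [-12.5, -2.1, 4.3]
opening: 0.14
grasp_force: 65.2
```

Emit:
carry_out(deltas="-2 -13 5 0 0 0 1; -3 -26 11 0 0 0 1; -3 -39 19 0 0 0 1; -3 -50 27 0 0 0 1; -3 -50 27 0 0 0 1")

```text
time_s: 7.55
eef_pos: [0.4804, 0.282, 0.2075]
eef_rot: [0.001, 0.996, 0.09, -0.001]
wrist_force: [-3.2, -5.4, 11.6]
opening: 0.001
grasp_force: 5.8
```

```bash
sed -i 's/^AL=.*/AL=np.radians(11.0); e=np.array([np.cos(AL),np.sin(AL),0]); f=np.array([-e[1],e[0],0]); O=np.array([.5785,.114,0])/' h.py; python3 - <<'E'
from h import *
p=pose()[0]-O; print(p@e,p@f,p[2], np.arctan2(p[2]+.010-.08,.075-p@f)-.072)
cv2.imwrite("pics/w4.png",cv2.resize(vision.camera("wrist"),(800,600)))
E
```

```text
-0.0642392346704117 0.18362339996910176 0.2074906076904969 2.167435957476763
```

View pics/w4.png

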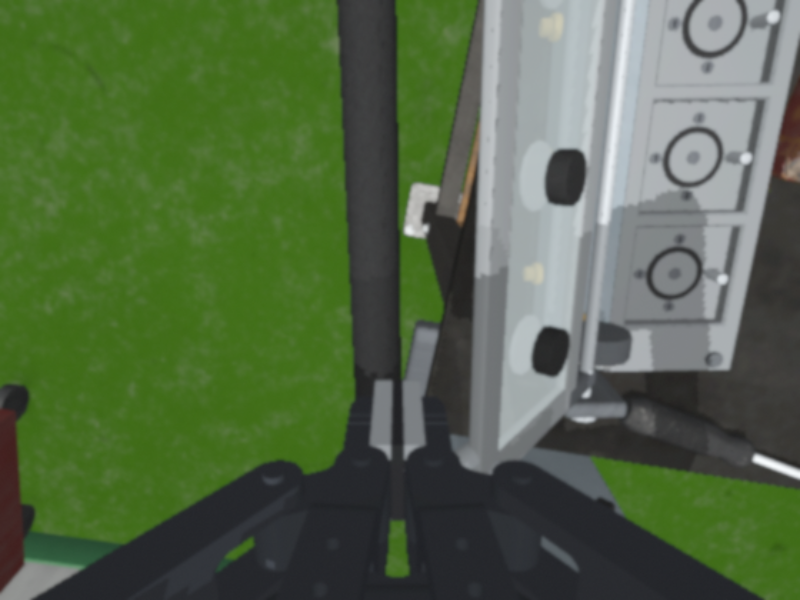

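The fingers slipped off over the top of the bar right at the end. The lid is past the tipping point and leaning back, and the seats are clear. Next I go to look at the covers.

```bash
python3 - <<'E'
from h import *
print(delta([.43,-.2,.27],down(0.)))
E
```

```text
(array([-136.1,  465.2,  -61. ]), array([0.003, 0.002, 0.18 ]))
```

Emit:
carry_out(deltas="0 0 -50 0 0 0 1; -5 0 -62 0 0 0 1; -20 50 -62 0 0 0.02 0.5; -35 105 -62 0 0 0.06 0.35; -50 160 -62 0 0 0.1 0.35; -65 215 -62 0 0 0.14 0.35; -80 270 -62 0 0 0.18 0.35; -95 325 -62 0 0 0.18 0.35; -110 380 -62 0 0 0.18 0.35; -125 430 -62 0 0 0.18 0.35; -136 465 -62 0 0 0.18 0.35; -136 465 -62 0 0 0.18 0.35")

```text
time_s: 9.1
eef_pos: [0.4293, -0.2008, 0.2676]
eef_rot: [-0.001, 1.0, -0.002, -0.001]
wrist_force: [0.1, 1.6, -1.0]
opening: 0.649
grasp_force: 0.0
```

```bash
python3 - <<'E'
from h import *
print(pose())
cv2.imwrite("pics/w5.png",cv2.resize(vision.camera("wrist"),(800,600)))
E
```

```text
(array([ 0.4293, -0.2008,  0.2676]), array([[ 1.    , -0.0043, -0.0028],
       [-0.0043, -1.    ,  0.0019],
       [-0.0028, -0.0019, -1.    ]]))
```

View pics/w5.png

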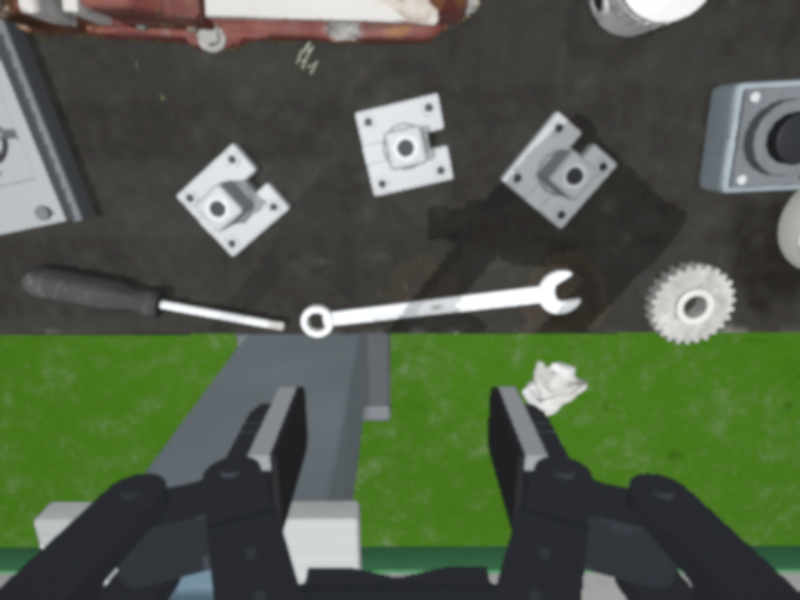

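Three covers are present: boss holes at (217,208), (405,149) and (574,176), with notches at (262,190), (440,140) and (597,155). The flange corners are clear.

```bash
cat >> h.py <<'E'
def wrap(a,m): return (a+m/2)%m-m/2
E
python3 - <<'E'
from h import *
s=800/560
C={1:[(217,208),(234,144),(178,195),(234,256),(289,206),(262,188)],2:[(405,149),(356,113),(437,94),(454,178),(375,195),(441,140)],3:[(574,176),(558,112),(617,164),(561,228),(502,180),(595,155)]}
for k,v in C.items():
    h=px2w("wrist",*v[0],.046,s=s); q=np.array([px2w("wrist",*x,.012,s=s) for x in v[1:5]]); c=q.mean(0)
    n=px2w("wrist",*v[5],.012,s=s)-c; rough=np.arctan2(n[1],n[0])
    d=q-np.roll(q,1,0); L=np.linalg.norm(d[:,:2],axis=1); a=np.arctan2(d[:,1],d[:,0])
    m=np.degrees(np.mean([wrap(x-rough,np.pi/2) for x in a])+rough)
    print(k,"boss",h[:2],"flange",c[:2],"sides",L,"notch deg",np.degrees(rough),m)
print(px2w("wrist",793,136,.045,s=s))
E
```

```text
1 boss [ 0.4597 -0.0721] flange [ 0.4599 -0.0737] sides [0.059  0.0595 0.0609 0.0607] notch deg -66.23065389302596 -50.84367379848277
2 boss [ 0.4991 -0.2041] flange [ 0.5    -0.2049] sides [0.0601 0.0599 0.0605 0.0611] notch deg -80.84914394975982 -77.5386398847261
3 boss [ 0.481  -0.3205] flange [ 0.4811 -0.3206] sides [0.061  0.06   0.0607 0.0604] notch deg -64.14081353418845 -37.61295150573995
[ 0.5068 -0.4655  0.045 ]
```

```bash
python3 - <<'E'
from h import *
print(delta([.4598,-.0729,.10],down(np.radians(129.2))))
E
```

```text
(array([  30.3, -126.2,  168. ]), array([-0.004, -0.001, -2.258]))
```

Emit:
carry_out(deltas="3 -11 0 0 0 -0.18 0.35; 6 -22 0 0 0 -0.36 0.35; 9 -33 0 0 0 -0.54 0.35; 12 -44 0 0 0 -0.72 0.35; 15 -55 0 0 0 -0.9 0.35; 18 -66 0 0 0 -1.08 0.35; 21 -77 0 0 0 -1.26 0.35; 24 -88 20 0 0 -1.44 0.35; 26 -100 40 0 0 -1.62 0.35; 28 -110 60 0 0 -1.8 0.35; 30 -120 90 0 0 -1.98 0.35; 30 -126 120 0 0 -2.16 0.35")

```text
time_s: 10.65
eef_pos: [0.46, -0.071, 0.1479]
eef_rot: [-0.001, 0.468, 0.884, 0.0]
wrist_force: [-0.2, -0.6, -0.2]
opening: 0.651
grasp_force: 0.0
```

```bash
python3 - <<'E'
from h import *
print(sensors.get_obs()["q"],delta([.4598,-.0729,.10],down(np.radians(129.2))),delta([.4598,-.0729,.016],down(np.radians(129.2))))
E
```

```text
[-0.4094  0.0309  1.9524  0.0005  1.1595 -1.0066] (array([-1.5, -1.2, 47.9]), array([-0.   , -0.001, -0.087])) (array([ -1.6,  -1.2, 131.9]), array([-0.   , -0.001, -0.087]))
```

Emit:
carry_out(deltas="-1 -1 30 0 0 -0.087 0.35; -1.5 -1 60 0 0 -0.087 0.35; -1.5 -1 90 0 0 -0.087 0.35; -1.5 -1 110 0 0 -0.087 0.35; -1.5 -1 125 0 0 -0.087 0.35; -1.5 -1 132 0 0 -0.087 0.35; -1.5 -1 132 0 0 -0.087 0.6; -1.5 -1 132 0 0 -0.087 1; -1.5 -1 132 0 0 -0.087 1; -1.5 -1 132 0 0 -0.087 1; -1.5 -1 132 0 0 -0.087 1")

```text
time_s: 12.02
eef_pos: [0.4613, -0.0754, 0.018]
eef_rot: [0.001, 0.433, 0.902, 0.0]
wrist_force: [-0.1, 0.9, 6.4]
opening: 0.293
grasp_force: 60.0
```

```bash
python3 - <<'E'
from h import *
print(pose())
for z in (.20,.10,.06,.036): print(delta(tw(-.074,0,z),down(AL+np.pi/2)))
E
```

```text
(array([ 0.4613, -0.0754,  0.018 ]), array([[-0.6256,  0.7801,  0.0013],
       [ 0.7801,  0.6256, -0.0005],
       [-0.0012,  0.0007, -1.    ]]))
(array([ 108.6,  144.6, -182. ]), array([0.001, 0.001, 0.484]))
(array([108.7, 144.5, -82. ]), array([0.001, 0.001, 0.484]))
(array([108.8, 144.5, -42. ]), array([0.001, 0.001, 0.484]))
(array([108.8, 144.4, -18. ]), array([0.001, 0.001, 0.484]))
```

Emit:
carry_out(deltas="0 0 -30 0 0 0 1; 0 0 -80 0 0 0 1; 5 10 -125 0 0 0.08 1; 30 40 -130 0 0 0.2 1; 55 75 -130 0 0 0.32 1; 80 110 -130 0 0 0.42 1; 106 145 -130 0 0 0.484 1; 106 145 -130 0 0 0.484 1; 106 145 -130 0 0 0.484 1")

```text
time_s: 13.15
eef_pos: [0.5066, 0.0981, 0.1466]
eef_rot: [-0.0, 0.636, 0.772, -0.001]
wrist_force: [-0.6, -1.1, -2.5]
opening: 0.295
grasp_force: 60.1
```

```bash
python3 - <<'E'
from h import *
print(pose(),sensors.get_obs()["wrist_force"],sensors.get_obs()["opening"])
for z in (.06,.036): print(delta(tw(-.074,-.0029,z),down(AL+np.pi/2)))
cv2.imwrite("pics/w6.png",cv2.resize(vision.camera("wrist"),(800,600)))
E
```

```text
(array([0.5066, 0.0981, 0.1466]), array([[-0.192 ,  0.9814, -0.0016],
       [ 0.9814,  0.192 , -0.0004],
       [-0.0001, -0.0017, -1.    ]])) [-0.5567 -1.0576 -2.5231] 0.2954199346555739
(array([-1. , -0.3, 86.6]), array([-0.002,  0.   ,  0.001]))
(array([ -1. ,  -0.2, 110.6]), array([-0.002,  0.   ,  0.001]))
```

View pics/w6.png

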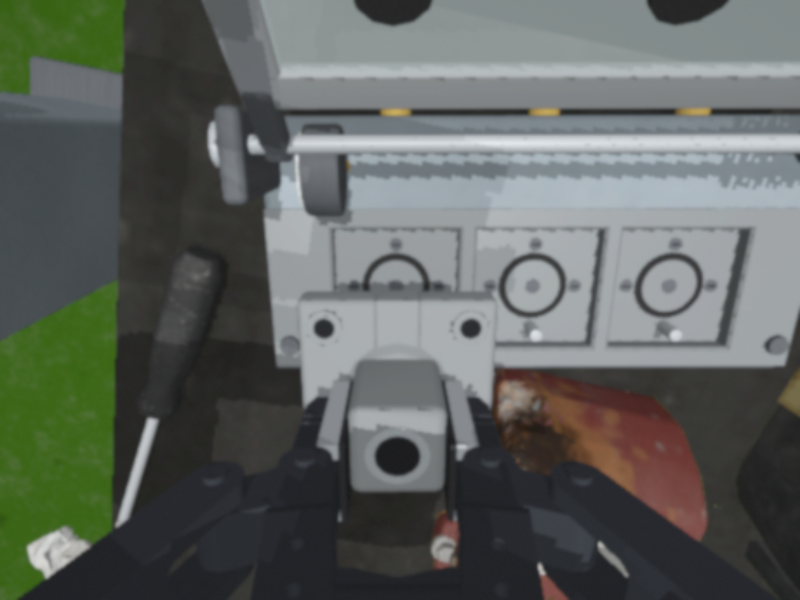

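The held cover is square to the seats: boss hole at (398,455), flange edge at v = 297. Rings b and c are at (533,285) and (670,285), with pins below them at (536,335) and (675,335).

```bash
python3 - <<'E'
from h import *
s=800/560; p,r=pose()
h=px2w("wrist",398,455,p[2]+.028,s=s); print("hole in tool",r.T@(h-p))
a=px2w("wrist",302,297,p[2]-.006,s=s);b=px2w("wrist",496,297,p[2]-.006,s=s); print("flange",r.T@(a-p),r.T@(b-p))
B=px2w("wrist",533,285,.02,s=s);C=px2w("wrist",670,285,.02,s=s); print(B,C,np.linalg.norm(C-B),np.degrees(np.arctan2(*(C-B)[1::-1])),tw(0,0,0))
A=B-(C-B); print(A,tw(-.074,0,0)); 
A=tw(-.074,0,0)
E
```

```text
hole in tool [ 0.0017  0.0006 -0.028 ]
flange [ 0.034  -0.0286  0.006 ] [0.0341 0.0303 0.006 ]
[0.5792 0.1141 0.02  ] [0.6524 0.1284 0.02  ] 0.07458519792727861 11.05168760478689 [0.5785 0.114  0.    ]
[0.506  0.0998 0.02  ] [0.5059 0.0999 0.    ]
```

Emit:
carry_out(deltas="-0.8 -0.8 40 0 0 0 1; -0.8 -0.8 70 0 0 0 1; -0.8 -0.8 84 0 0 0 1; -0.8 -0.8 88 0 0 0 1; -0.8 -0.8 92 0 0 0 1; -0.8 -0.8 96 0 0 0 1; -0.8 -0.8 100 0 0 0 1; -0.8 -0.8 104 0 0 0 1; -0.8 -0.8 108 0 0 0 1; -0.8 -0.8 108 0 0 0 1")

```text
time_s: 14.45
eef_pos: [0.5064, 0.0974, 0.0389]
eef_rot: [-0.0, 0.636, 0.772, -0.0]
wrist_force: [-0.4, -0.0, -3.5]
opening: 0.292
grasp_force: 60.1
```

Emit:
carry_out(deltas="0 0 2 0 0 0 1; 0 0 2 0 0 0 1; 0 0 2 0 0 0 0.45; 0 0 2 0 0 0 0.45; 0 0 2 0 0 0 0.45")

```text
time_s: 15.08
eef_pos: [0.5069, 0.0973, 0.0374]
eef_rot: [0.0, 0.636, 0.772, 0.0]
wrist_force: [-0.2, -0.4, -0.1]
opening: 0.547
grasp_force: 0.0
```

```bash
python3 - <<'E'
from h import *
print(pose(),sensors.get_obs()["wrist_force"])
for P,a in (((.4995,-.2045),102.5),((.481,-.3205),142.4)): print(delta([*P,.016],down(np.radians(a))))
E
```

```text
(array([0.5069, 0.0973, 0.0374]), array([[-0.1908,  0.9816,  0.0004],
       [ 0.9816,  0.1908,  0.    ],
       [-0.0001,  0.0004, -1.    ]])) [-0.188  -0.4367 -0.0762]
(array([-294.9,  -64.9,   21.4]), array([ 0.   ,  0.   , -0.026]))
(array([-405.2, -105.2,   21.4]), array([ 0.   ,  0.   , -0.723]))
```

Emit:
carry_out(deltas="0 0 -40 0 0 0 0.45; 0 0 -95 0 0 0 0.45; -10 -3 -120 0 0 0 0.4; -55 -12 -130 0 0 0 0.35; -105 -22 -130 0 0 -0.026 0.35; -155 -33 -130 0 0 -0.026 0.35; -205 -44 -130 0 0 -0.026 0.35; -250 -55 -130 0 0 -0.026 0.35; -280 -62 -130 0 0 -0.026 0.35; -295 -65 -130 0 0 -0.026 0.35; -295 -65 -130 0 0 -0.026 0.35; -295 -65 -130 0 0 -0.026 0.35")

```text
time_s: 16.58
eef_pos: [0.4993, -0.2034, 0.1671]
eef_rot: [-0.0, 0.626, 0.78, 0.0]
wrist_force: [0.4, 0.1, -0.8]
opening: 0.651
grasp_force: 0.0
```

```bash
python3 - <<'E'
from h import *
print(pose(),delta([.4995,-.2045,.018],down(np.radians(102.5))))
print(w2px("wrist",[.4995,-.2045,.046])*800/560,w2px("wrist",[.481,-.3205,.046])*800/560)
cv2.imwrite("pics/w7.png",cv2.resize(vision.camera("wrist"),(800,600)))
E
```

```text
(array([ 0.4993, -0.2034,  0.1671]), array([[-0.2172,  0.9761, -0.0003],
       [ 0.9761,  0.2172,  0.0007],
       [ 0.0008, -0.0002, -1.    ]])) (array([ -1.2,   0. , 149.1]), array([-0.   , -0.001,  0.001]))
[396.4562 294.1155] [324.8362 466.6778]
```

View pics/w7.png

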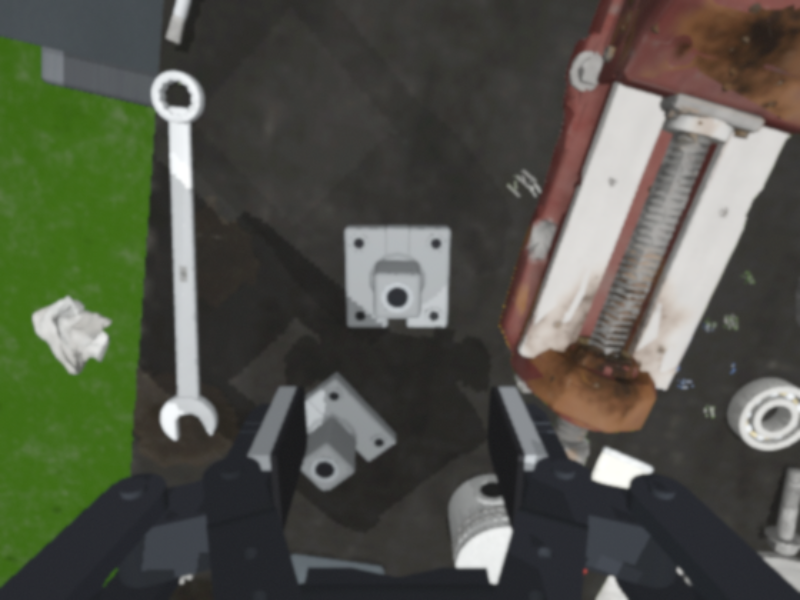

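Both covers are where predicted: c2's hole is at (397,297) and square to the tool, c3's hole is at (324,469).

Emit:
carry_out(deltas="-2 0 40 0 0 0 0.35; -2 0 80 0 0 0 0.35; -2 0 115 0 0 0 0.35; -2 0 135 0 0 0 0.35; -2 0 145 0 0 0 0.35; -2 0 149 0 0 0 0.35; -2 0 149 0 0 0 0.6; -2 0 149 0 0 0 1; -2 0 149 0 0 0 1; -2 0 149 0 0 0 1; -2 0 149 0 0 0 1")

```text
time_s: 18.0
eef_pos: [0.5005, -0.2071, 0.0194]
eef_rot: [0.001, 0.626, 0.78, 0.0]
wrist_force: [0.4, 1.8, 6.4]
opening: 0.29
grasp_force: 60.3
```

```bash
python3 - <<'E'
from h import *
print(pose()[0], delta(tw(0,0,.2),down(AL+np.pi/2)))
E
```

```text
[ 0.5005 -0.2071  0.0194] (array([ 296.4,  145.9, -180.8]), array([0.001, 0.001, 0.026]))
```

Emit:
carry_out(deltas="0 0 -40 0 0 0 1; 0 0 -95 0 0 0 1; 0 0 -150 0 0 0 1; 40 20 -175 0 0 0.02 1; 90 45 -180 0 0 0.026 1; 140 70 -180 0 0 0.026 1; 190 95 -180 0 0 0.026 1; 240 120 -180 0 0 0.026 1; 280 138 -160 0 0 0.026 1; 296 146 -135 0 0 0.026 1; 296 146 -128 0 0 0.026 1; 296 146 -128 0 0 0.026 1")

```text
time_s: 19.5
eef_pos: [0.5775, 0.1133, 0.1456]
eef_rot: [-0.001, 0.636, 0.772, -0.001]
wrist_force: [-0.4, 0.3, -2.8]
opening: 0.301
grasp_force: 59.8
```

```bash
python3 - <<'E'
from h import *
print(pose(),delta(tw(0,-0.002,.039),down(AL+np.pi/2)))
I=vision.camera("wrist"); cv2.imwrite("pics/w8.png",cv2.resize(I,(800,600)))
E
```

```text
(array([0.5775, 0.1133, 0.1456]), array([[-0.1906,  0.9817, -0.0019],
       [ 0.9817,  0.1906, -0.0004],
       [-0.    , -0.0019, -1.    ]])) (array([ -1.5,   1.3, 106.6]), array([-0.002,  0.   , -0.   ]))
```

View pics/w8.png

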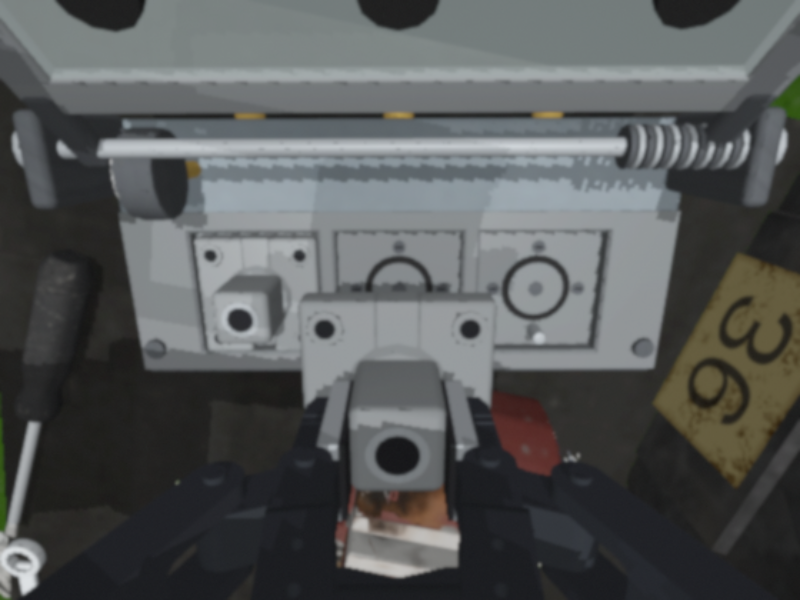

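The picture shows cover 1 flush in seat a. The held cover looks the same as before (hole (398,455), edge v = 297), and ring b is at u ≈ 399.

Emit:
carry_out(deltas="-2 1 40 0 0 0 1; -2 1 70 0 0 0 1; -2 1 80 0 0 0 1; -2 1 85 0 0 0 1; -2 1 89 0 0 0 1; -2 1 93 0 0 0 1; -2 1 97 0 0 0 1; -2 1 101 0 0 0 1; -2 1 105 0 0 0 1; -2 1 107 0 0 0 1; -2 1 108 0 0 0 1")

```text
time_s: 20.92
eef_pos: [0.5794, 0.1122, 0.0395]
eef_rot: [-0.0, 0.636, 0.772, -0.0]
wrist_force: [-9.1, -0.9, 15.6]
opening: 0.289
grasp_force: 62.3
```

Emit:
carry_out(deltas="0 0 1 0 0 0 1; 0 0 1 0 0 0 0.45; 0 0 0 0 0 0 0.45; 0 0 0 0 0 0 0.45; 0 0 -40 0 0 0 0.45; 0 0 -95 0 0 0 0.45; 0 0 -150 0 0 0 0.4; 0 0 -150 0 0 0 0.4")

```text
time_s: 21.92
eef_pos: [0.5832, 0.1122, 0.1942]
eef_rot: [0.004, 0.636, 0.772, 0.003]
wrist_force: [0.7, -0.3, -0.4]
opening: 0.597
grasp_force: 0.0
```

```bash
python3 - <<'E'
from h import *
print(pose())
print(delta([.481,-.3205,.167],down(np.radians(142.4))))
cv2.imwrite("pics/w9.png",cv2.resize(vision.camera("wrist"),(800,600)))
E
```

```text
(array([0.5832, 0.1122, 0.1942]), array([[-0.1909,  0.9815,  0.0107],
       [ 0.9816,  0.191 , -0.0001],
       [-0.0021,  0.0105, -0.9999]]))
(array([-405.2, -183.2,   26.1]), array([ 0.009,  0.006, -0.722]))
```

View pics/w9.png

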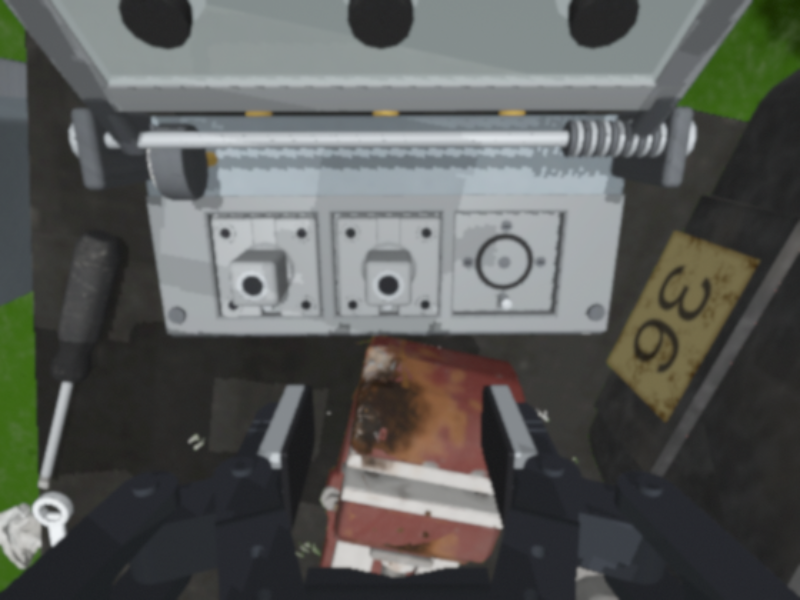

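Covers 1 and 2 sit flush in seats a and b, and seat c is empty. Next is c3.

Emit:
carry_out(deltas="-35 -15 0 0 0 0 0.35; -75 -34 0 0 0 -0.07 0.35; -115 -52 0 0 0 -0.15 0.35; -155 -70 0 0 0 -0.25 0.35; -195 -88 0 0 0 -0.35 0.35; -235 -106 0 0 0 -0.45 0.35; -275 -124 5 0 0 -0.55 0.35; -315 -142 10 0 0 -0.65 0.35; -355 -160 20 0 0 -0.722 0.35; -390 -175 25 0 0 -0.722 0.35; -405 -183 25 0 0 -0.722 0.35; -405 -183 25 0 0 -0.722 0.35")

```text
time_s: 23.48
eef_pos: [0.4766, -0.3204, 0.1623]
eef_rot: [-0.001, 0.323, 0.946, 0.001]
wrist_force: [-0.2, -0.7, -0.2]
opening: 0.649
grasp_force: 0.0
```

```bash
python3 - <<'E'
from h import *
print(pose(),sensors.get_obs()["q"])
I=vision.camera("wrist"); cv2.imwrite("pics/w10.png",cv2.resize(I,(800,600)))
print(delta([.481,-.3205,.018],down(np.radians(142.4))),w2px("wrist",[.481,-.3205,.046])*800/560)
E
```

```text
(array([ 0.4766, -0.3204,  0.1623]), array([[-0.7909,  0.6119, -0.0012],
       [ 0.6119,  0.7909,  0.0016],
       [ 0.0019,  0.0005, -1.    ]])) [-0.7986  0.2505  1.6703  0.0003  1.2227 -1.7109]
(array([ -4. ,   1.6, 144.6]), array([ 0.001, -0.002, -0.001])) [399.0034 301.1759]
```

View pics/w10.png

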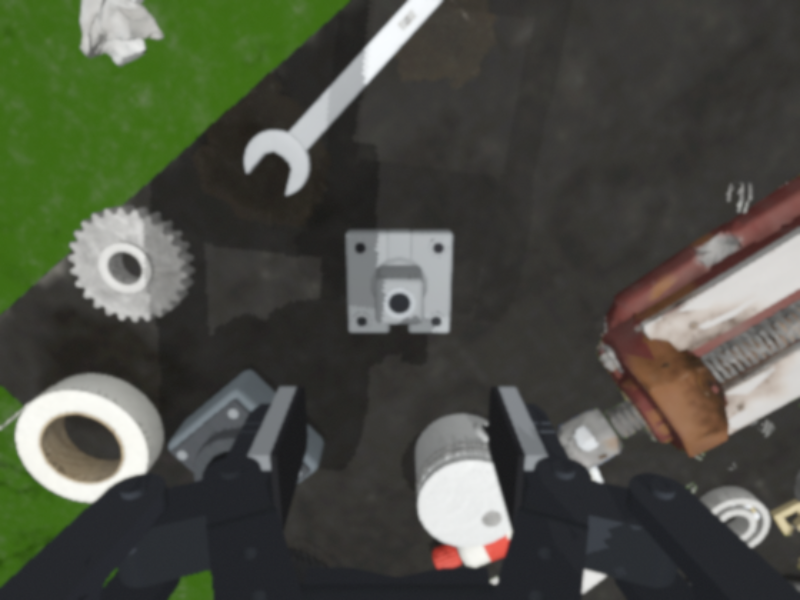

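c3 is in place: hole (400,302) against (399,301) predicted, and square to the tool.

Emit:
carry_out(deltas="-4 1.5 40 0 0 0 0.35; -4 1.5 80 0 0 0 0.35; -4 1.5 115 0 0 0 0.35; -4 1.5 132 0 0 0 0.35; -4 1.5 140 0 0 0 0.35; -4 1.5 144 0 0 0 0.35; -4 1.5 144 0 0 0 0.6; -4 1.5 144 0 0 0 1; -4 1.5 144 0 0 0 1; -4 1.5 144 0 0 0 1; -4 1.5 144 0 0 0 1")

```text
time_s: 24.9
eef_pos: [0.482, -0.3222, 0.0205]
eef_rot: [0.001, 0.323, 0.947, -0.0]
wrist_force: [0.2, 0.7, 6.0]
opening: 0.294
grasp_force: 60.3
```

```bash
python3 - <<'E'
from h import *
print(pose()[0], delta(tw(.074,-.0025,.146),down(AL+np.pi/2)))
E
```

```text
[ 0.482  -0.3222  0.0205] (array([ 138.9,  458.2, -125.8]), array([0.001, 0.002, 0.722]))
```

Emit:
carry_out(deltas="0 0 -40 0 0 0 1; 0 0 -95 0 0 0 1; 0 0 -150 0 0 0 1; 5 15 -195 0 0 0.05 1; 18 60 -200 0 0 0.12 1; 33 110 -200 0 0 0.2 1; 48 160 -200 0 0 0.3 1; 63 210 -200 0 0 0.4 1; 78 260 -200 0 0 0.5 1; 93 310 -200 0 0 0.6 1; 108 360 -200 0 0 0.7 1; 125 410 -200 0 0 0.722 1")

```text
time_s: 26.4
eef_pos: [0.6325, 0.081, 0.2185]
eef_rot: [-0.0, 0.637, 0.771, -0.0]
wrist_force: [0.4, 0.4, -1.7]
opening: 0.292
grasp_force: 59.8
```

```bash
python3 - <<'E'
from h import *
print(pose()[0], delta(tw(.074,-.0025,.146),down(AL+np.pi/2)))
E
```

```text
[0.6325 0.081  0.2185] (array([40.2, 27.3, 72.5]), array([-0.001, -0.   , -0.002]))
```

Emit:
carry_out(deltas="20 13 20 0 0 0 1; 42 27 50 0 0 0 1; 42 27 72 0 0 0 1; 42 27 72 0 0 0 1; 42 27 72 0 0 0 1")

```text
time_s: 27.02
eef_pos: [0.6514, 0.1255, 0.148]
eef_rot: [0.0, 0.636, 0.771, 0.0]
wrist_force: [-0.2, 0.5, -2.4]
opening: 0.291
grasp_force: 59.7
```

```bash
python3 - <<'E'
from h import *
print(pose()[0], delta(tw(.074,0,.041)+np.array([.001,-.0022,0]),down(AL+np.pi/2)))
cv2.imwrite("pics/w11.png",cv2.resize(vision.camera("wrist"),(800,600)))
E
```

```text
[0.6514 0.1255 0.148 ] (array([  0.3,   0.7, 107. ]), array([ 0.001,  0.   , -0.   ]))
```

View pics/w11.png

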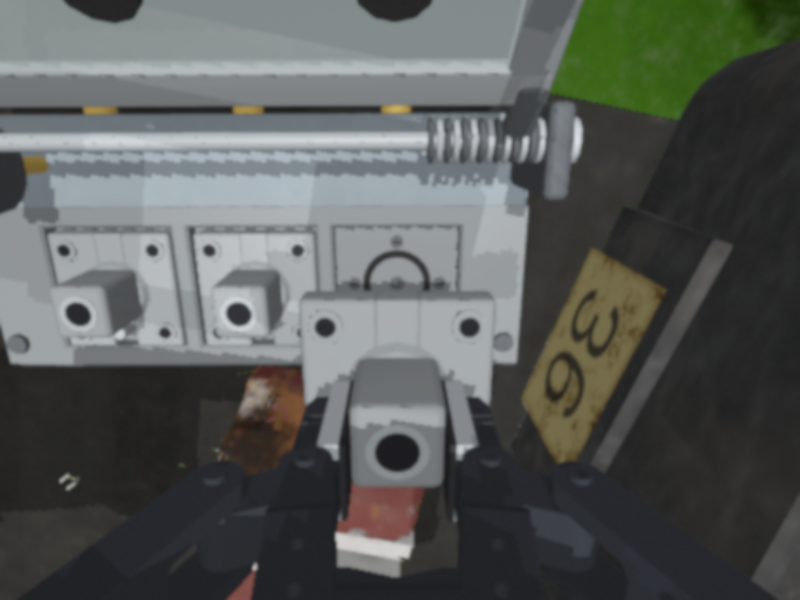

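Ring c is at u ≈ 396, the hole at (398,453), and covers 1 and 2 are flush. Descending. That was my last picture, so from here I work from numbers.

Emit:
carry_out(deltas="-0.3 0 40 0 0 0 1; -0.3 0 70 0 0 0 1; -0.3 0 80 0 0 0 1; -0.3 0 85 0 0 0 1; -0.3 0 89 0 0 0 1; -0.3 0 93 0 0 0 1; -0.3 0 97 0 0 0 1; -0.3 0 101 0 0 0 1; -0.3 0 105 0 0 0 1; -0.3 0 107 0 0 0 1; -0.3 0 108 0 0 0 1")

```text
time_s: 28.45
eef_pos: [0.651, 0.1259, 0.0406]
eef_rot: [-0.0, 0.636, 0.772, -0.0]
wrist_force: [-7.6, 1.4, 12.3]
opening: 0.297
grasp_force: 62.0
```

Emit:
carry_out(deltas="0 0 0 0 0 0 0.45; 0 0 0 0 0 0 0.45; 0 0 0 0 0 0 0.45; 0 0 -40 0 0 0 0.45; 0 0 -95 0 0 0 0.45; 0 0 -150 0 0 0 0.45; 0 0 -205 0 0 0 0.45; 0 0 -235 0 0 0 0.45; 0 0 -235 0 0 0 0.45; 0 0 -235 0 0 0 0.45")

```text
time_s: 29.7
eef_pos: [0.6505, 0.1255, 0.2727]
eef_rot: [-0.001, 0.636, 0.772, -0.001]
wrist_force: [0.3, 0.5, -1.5]
opening: 0.551
grasp_force: 0.0
```

```bash
python3 - <<'E'
from h import *
T=(np.array([.4804,.282,.2075]),R.from_quat([.996,.09,-.001,.001]).as_matrix())
for u,v in [(366,50),(378,340)]:
    w=px2w("wrist",u,v,.2014,T,s=800/560)-O; print(w@e,w@f)
print(bar(2.25),pose()[0]); b=bar(2.25); b[2]=.275
print(delta(b,down(AL)))
E
```

```text
0.03775368088183883 0.19027508846140775
-0.044230354722562086 0.1890328170043349
[0.4856 0.2878 0.2013] [0.6505 0.1255 0.2727]
(array([ 190.8, -130.9,   -2. ]), array([-0.002,  0.001,  1.571]))
```

Emit:
carry_out(deltas="20 -10 -3 0 0 0.18 0.55; 40 -25 -3 0 0 0.36 0.55; 60 -40 -3 0 0 0.54 0.55; 80 -55 -3 0 0 0.72 0.55; 100 -70 -3 0 0 0.9 0.55; 120 -85 -3 0 0 1.08 0.55; 140 -98 -3 0 0 1.26 0.55; 160 -110 -3 0 0 1.44 0.55; 180 -122 -3 0 0 1.571 0.55; 191 -131 -3 0 0 1.571 0.55; 191 -131 -3 0 0 1.571 0.55; 191 -131 -3 0 0 1.571 0.55")

```text
time_s: 31.2
eef_pos: [0.4864, 0.2876, 0.2768]
eef_rot: [0.0, 0.995, 0.096, -0.0]
wrist_force: [-0.8, 0.4, 0.4]
opening: 0.451
grasp_force: 0.0
```

```bash
cat >> h.py <<'E'
def hold(th,ins=.017,b0=0.,b1=30.):  # TCP pose caging the bar at lid angle th
    b=np.radians(b1+(b0-b1)*th/2.25); Rt=down(AL)@R.from_euler('x',b).as_matrix()
    if Rt[:,2]@f*b<0: Rt=down(AL)@R.from_euler('x',-b).as_matrix()
    return bar(th)+ins*Rt[:,2],Rt
def rows(ths,T=None):
    T=T or pose()
    for t in ths:
        a=delta(*hold(t),T); print(round(t,2),a[0],a[1])
E
python3 - <<'E'
from h import *
print(pose(),sensors.get_obs()["q"]); P,Rt=hold(2.25); print(P,delta(P,Rt))
print(hold(0))
E
```

```text
(array([0.4864, 0.2876, 0.2768]), array([[ 0.9815,  0.1917, -0.0004],
       [ 0.1917, -0.9815, -0.0005],
       [-0.0005,  0.0004, -1.    ]])) [ 0.3241  0.1238  1.5791 -0.0004  1.4392  1.702 ]
[0.4856 0.2878 0.1843] (array([-0.7, -0.4, 92.5]), array([0.   , 0.001, 0.001]))
(array([0.5372, 0.0224, 0.0773]), array([[ 0.9816,  0.1652, -0.0954],
       [ 0.1908, -0.8501,  0.4908],
       [ 0.    , -0.5   , -0.866 ]]))
```

Emit:
carry_out(deltas="-0.5 -1 30 0 0 0 0.55; -0.5 -1 55 0 0 0 0.55; -0.5 -1 72 0 0 0 0.55; -0.5 -1 84 0 0 0 0.55; -0.5 -1 92 0 0 0 0.55; -0.5 -1 92 0 0 0 0.7; -0.5 -1 92 0 0 0 0.83; -0.5 -1 92 0 0 0 0.83; -0.5 -1 92 0 0 0 0.83")

```text
time_s: 32.33
eef_pos: [0.4859, 0.2885, 0.1856]
eef_rot: [0.0, 0.995, 0.096, 0.0]
wrist_force: [1.5, -4.5, -0.9]
opening: 0.172
grasp_force: 6.5
```

```bash
python3 - <<'E'
from h import *
print(pose()[0],sensors.get_obs()["wrist_force"]); rows(np.linspace(2.25,1.1,11))
E
```

```text
[0.4859 0.2885 0.1856] [ 1.5264 -4.4668 -0.8785]
2.25 [-0.4  0.6  1.3] [ 0.001 -0.001 -0.   ]
2.13 [ -0.4  14.8 -10.9] [ 0.028 -0.001 -0.   ]
2.02 [ -0.4  30.4 -21.3] [ 0.054 -0.001 -0.   ]
1.9 [ -0.4  47.  -29.9] [ 0.081 -0.001 -0.   ]
1.79 [ -0.3  64.5 -36.4] [ 0.108 -0.001 -0.   ]
1.68 [ -0.3  82.6 -40.9] [ 0.135 -0.001 -0.   ]
1.56 [ -0.3 101.1 -43.2] [ 0.161 -0.001 -0.   ]
1.44 [ -0.3 119.7 -43.3] [ 0.188 -0.001 -0.   ]
1.33 [ -0.3 138.2 -41.3] [ 0.215 -0.001 -0.   ]
1.22 [ -0.3 156.4 -37.1] [ 0.242 -0.001 -0.   ]
1.1 [ -0.3 173.9 -30.8] [ 0.268 -0.001 -0.   ]
```

Emit:
carry_out(deltas="0 7 -5 0.013 0 0 0.83; 0 15 -11 0.028 0 0 0.83; 0 22 -16 0.04 0 0 0.83; 0 30 -21 0.054 0 0 0.83; 0 38 -26 0.067 0 0 0.83; 0 47 -30 0.081 0 0 0.83; 0 56 -33 0.094 0 0 0.83; 0 64 -36 0.108 0 0 0.83; 0 73 -39 0.12 0 0 0.83; 0 82 -41 0.135 0 0 0.83; 0 82 -41 0.135 0 0 0.83")

```text
time_s: 33.7
eef_pos: [0.5016, 0.2073, 0.2263]
eef_rot: [-0.067, 0.993, 0.095, -0.006]
wrist_force: [4.1, -0.2, 1.8]
opening: 0.171
grasp_force: 7.0
```

```bash
python3 - <<'E'
from h import *
o=sensors.get_obs();print(pose()[0],o["wrist_force"],o["opening"]); rows(np.linspace(1.68,.8,9))
# where is the bar in the wrist picture (dark sleeve) ?
I=vision.camera("wrist"); g=cv2.cvtColor(I,cv2.COLOR_BGR2GRAY)
b=bar(1.68); print(w2px("wrist",b),w2px("wrist",b+.05*e)); 
for d in (.04,.06): 
    u,v=w2px("wrist",b+d*e).astype(int); print(v,u,g[v,u-50:u+50:4].tolist())
E
```

```text
[0.5016 0.2073 0.2263] [ 4.1318 -0.1594  1.7556] 0.1713309423622778
1.68 [-0.4 -1.   0. ] [-0.002 -0.001 -0.002]
1.57 [-0.3 16.2 -4.7] [ 0.023 -0.001 -0.002]
1.46 [-0.3 33.8 -7.4] [ 0.049 -0.001 -0.002]
1.35 [-0.3 51.6 -8.2] [ 0.075 -0.001 -0.002]
1.24 [-0.2 69.4 -7. ] [ 0.1   -0.001 -0.002]
1.13 [-0.2 86.9 -3.8] [ 0.126 -0.001 -0.002]
1.02 [ -0.2 104.    1.3] [ 0.151 -0.001 -0.002]
0.91 [ -0.1 120.4   8.3] [ 0.177 -0.001 -0.002]
0.8 [ -0.1 135.9  17.1] [ 0.203 -0.001 -0.002]
[277.4416 306.3674] [277.2279 185.588 ]
212 277 [97, 101, 98, 105, 101, 96, 95, 93, 55, 60, 62, 63, 63, 62, 59, 56, 52, 42, 51, 58, 60, 58, 60, 128, 137]
157 277 [100, 97, 96, 96, 95, 95, 94, 74, 60, 63, 68, 69, 69, 68, 65, 61, 56, 49, 49, 56, 56, 55, 56, 116, 157]
```

Emit:
carry_out(deltas="0 8 -3 0.012 0 0 0.83; 0 16 -5 0.024 0 0 0.83; 0 25 -6 0.036 0 0 0.83; 0 34 -7 0.05 0 0 0.83; 0 43 -8 0.063 0 0 0.83; 0 52 -8 0.076 0 0 0.83; 0 61 -8 0.09 0 0 0.83; 0 70 -7 0.102 0 0 0.83; 0 79 -6 0.115 0 0 0.83; 0 88 -4 0.127 0 0 0.83; 0 96 -1 0.14 0 0 0.83; 0 104 1 0.152 0 0 0.83")

```text
time_s: 35.25
eef_pos: [0.5205, 0.1069, 0.2109]
eef_rot: [-0.143, 0.985, 0.095, -0.014]
wrist_force: [-0.1, -1.4, -2.9]
opening: 0.173
grasp_force: 6.8
```

```bash
python3 - <<'E'
from h import *
o=sensors.get_obs();print(pose()[0],o["wrist_force"],o["opening"],o["grasp_force"]); rows(np.linspace(1.02,.36,12))
E
```

```text
[0.5205 0.1069 0.2109] [-0.0815 -1.4456 -2.9374] 0.1730309610720884 6.785793453454971
1.02 [ 0.2  0.7 -0.4] [-0.002  0.001 -0.   ]
0.96 [ 0.2 10.2  1.8] [ 0.012  0.001 -0.   ]
0.9 [ 0.2 19.5  4.6] [ 0.026  0.001 -0.   ]
0.84 [ 0.2 28.6  7.9] [ 0.04   0.001 -0.   ]
0.78 [ 0.3 37.6 11.7] [ 0.054  0.001 -0.   ]
0.72 [ 0.3 46.3 16.2] [ 0.068  0.001 -0.   ]
0.66 [ 0.3 54.7 21.1] [ 0.082  0.001 -0.   ]
0.6 [ 0.3 62.7 26.5] [ 0.096  0.001 -0.   ]
0.54 [ 0.3 70.5 32.5] [ 0.11   0.001 -0.   ]
0.48 [ 0.3 77.9 38.9] [ 0.124  0.001 -0.   ]
0.42 [ 0.3 84.9 45.7] [ 0.138  0.001 -0.   ]
0.36 [ 0.3 91.4 52.9] [ 0.152  0.001 -0.   ]
```

Force on the tool is −3 N in z, so the lid's weight is hanging in the cage. Continuing down.

Emit:
carry_out(deltas="0 10 2 0.013 0 0 0.83; 0 19 5 0.026 0 0 0.83; 0 28 8 0.04 0 0 0.83; 0 37 12 0.054 0 0 0.83; 0 46 16 0.068 0 0 0.83; 0 54 21 0.082 0 0 0.83; 0 62 26 0.096 0 0 0.83; 0 70 32 0.11 0 0 0.83; 0 78 39 0.124 0 0 0.83; 0 85 46 0.138 0 0 0.83; 0 91 53 0.152 0 0 0.83; 0 91 53 0.152 0 0 0.83")

```text
time_s: 36.75
eef_pos: [0.5347, 0.0359, 0.1339]
eef_rot: [-0.217, 0.972, 0.093, -0.021]
wrist_force: [1.7, -2.1, -3.5]
opening: 0.174
grasp_force: 6.9
```

```bash
python3 - <<'E'
from h import *
o=sensors.get_obs();print(pose()[0],o["wrist_force"],o["opening"],o["grasp_force"]); rows(np.linspace(.36,-.02,10))
E
```

```text
[0.5347 0.0359 0.1339] [ 1.7125 -2.0759 -3.5081] 0.1744658086557878 6.872301623225212
0.36 [-0.1  0.1 -0.3] [ 0.    -0.    -0.001]
0.32 [-0.1  5.2  4.3] [ 0.01  -0.    -0.001]
0.28 [-0.1 10.1  9.1] [ 0.02  -0.    -0.001]
0.23 [-0.1 14.8 14.2] [ 0.03  -0.    -0.001]
0.19 [-0.1 19.3 19.4] [ 0.04  -0.    -0.001]
0.15 [-0.1 23.5 24.8] [ 0.05  -0.    -0.001]
0.11 [-0.1 27.5 30.5] [ 0.059 -0.    -0.001]
0.06 [-0.1 31.3 36.2] [ 0.069 -0.    -0.001]
0.02 [-0.1 34.8 42.2] [ 0.079 -0.    -0.001]
-0.02 [-0.1 38.1 48.3] [ 0.089 -0.    -0.001]
```

Emit:
carry_out(deltas="0 5 4 0.01 0 0 0.83; 0 10 9 0.02 0 0 0.83; 0 15 14 0.03 0 0 0.83; 0 19 19 0.04 0 0 0.83; 0 23.5 25 0.05 0 0 0.83; 0 27.5 30 0.059 0 0 0.83; 0 29.5 33.5 0.064 0 0 0.83; 0 31.5 36 0.069 0 0 0.83; 0 33 39 0.074 0 0 0.83; 0 35 42 0.079 0 0 0.83; 0 36 44.5 0.083 0 0 0.83; 0 36 44.5 0.083 0 0 0.83")

```text
time_s: 38.25
eef_pos: [0.5372, 0.0228, 0.0789]
eef_rot: [-0.257, 0.962, 0.092, -0.025]
wrist_force: [1.4, -4.1, -4.1]
opening: 0.173
grasp_force: 6.9
```

```bash
python3 - <<'E'
from h import *
o=sensors.get_obs();print(pose(),o["wrist_force"],o["opening"],o["grasp_force"]); rows([0,-.02,-.04])
I=vision.camera("wrist"); g=cv2.cvtColor(I,cv2.COLOR_BGR2GRAY); r=pose()[1]
for d in (.04,.06):
    u,v=w2px("wrist",bar(0)+d*e).astype(int); print(v,u,g[v,u-50:u+50:3].tolist())
E
```

```text
(array([0.5372, 0.0228, 0.0789]), array([[ 0.9817,  0.1651, -0.0949],
       [ 0.1904, -0.8511,  0.4892],
       [-0.    , -0.4983, -0.867 ]])) [ 1.4359 -4.144  -4.0665] 0.17331709136583212 6.921359002590179
0 [-0.   1.2  1.2] [ 0.002 -0.    -0.   ]
-0.02 [-0.   2.9  4. ] [ 0.007 -0.    -0.   ]
-0.04 [-0.   4.6  6.8] [ 0.011 -0.    -0.   ]
210 282 [104, 102, 104, 105, 107, 97, 87, 91, 74, 48, 50, 51, 51, 49, 49, 48, 45, 44, 41, 38, 32, 29, 26, 33, 33, 37, 39, 48, 167, 192, 199, 201, 198, 194]
156 282 [105, 105, 105, 106, 104, 90, 89, 89, 51, 47, 49, 50, 51, 51, 50, 47, 44, 42, 41, 36, 34, 30, 26, 44, 52, 61, 68, 75, 82, 93, 91, 84, 99, 137]
```

Emit:
carry_out(deltas="0 1.2 1.3 0 0 0 0.83; 0 2 2.6 0 0 0 0.83; 0 2.8 4 0 0 0 0.83; 0 2.8 4 0 0 0 0.83")

```text
time_s: 38.8
eef_pos: [0.5372, 0.0226, 0.0748]
eef_rot: [-0.257, 0.962, 0.093, -0.025]
wrist_force: [-1.3, -3.3, 2.9]
opening: 0.176
grasp_force: 7.2
```

Emit:
carry_out(deltas="0 0.8 1.4 0 0 0 0.83; 0 1.7 2.8 0 0 0 0.83; 0 1.7 2.8 0 0 0 0.83")

```text
time_s: 39.17
eef_pos: [0.5376, 0.023, 0.0726]
eef_rot: [-0.258, 0.961, 0.093, -0.024]
wrist_force: [-3.3, -1.3, 10.7]
opening: 0.174
grasp_force: 7.8
```

The force has changed sign to +10.7 N, so the lid is down on its feet. Releasing and backing out.

Emit:
carry_out(deltas="0 0 0 0 0 0 0.68; 0 0 0 0 0 0 0.68; 0 0 -8 0 0 0 0.66; 0 0 -25 0 0 0 0.66; 0 0 -50 0 0 0 0.66; 0 0 -90 0 0 0 0.66; 0 0 -140 0 0 0 0.66; 0 0 -180 0 0 0 0.66; 0 0 -180 0 0 0 0.66; 0 0 -180 0 0 0 0.66")

```text
time_s: 40.42
eef_pos: [0.554, -0.0657, 0.2271]
eef_rot: [-0.257, 0.962, 0.092, -0.025]
wrist_force: [-0.8, 1.1, -0.7]
opening: 0.34
grasp_force: 0.0
```

```bash
python3 - <<'E'
from h import *
print(pose(),sensors.get_obs()["wrist_force"])
# lid check: bar in top picture, expected pixel position if shut
for n in ("top","scene"):
    I=vision.camera(n); g=cv2.cvtColor(I,cv2.COLOR_BGR2GRAY)
    for x in (-.05,0,.05):
        P=bar(0,x); Q=bar(.08,x); u,v=w2px(n,P).round().astype(int); print(n,x,(u,v),w2px(n,Q),"row",g[v,u-12:u+13].tolist(),"col",g[v-12:v+13,u].tolist())
# button box from w5 and top pic
b=px2w("top",559*.7,303*.7,.045); print("btn top",b)
P,Rt=np.array([.505,-.464,.15]),down(0.); print(delta(P,Rt))
I=vision.camera("top");u,v=w2px("top",[.505,-.464,.045]).astype(int)
print(u,v);print(cv2.cvtColor(I,cv2.COLOR_BGR2GRAY)[v-16:v+17:2,u-16:u+17:2])
E
```

```text
(array([ 0.554 , -0.0657,  0.2271]), array([[ 0.9817,  0.1648, -0.095 ],
       [ 0.1902, -0.851 ,  0.4895],
       [-0.0002, -0.4986, -0.8668]])) [-0.7733  1.0519 -0.6793]
top -0.05 (np.int64(224), np.int64(193)) [222.7827 191.8744] row [49, 43, 43, 44, 43, 42, 43, 51, 55, 53, 57, 59, 54, 50, 44, 50, 60, 60, 59, 55, 49, 40, 40, 40, 43] col [70, 70, 61, 54, 50, 52, 52, 52, 53, 55, 55, 56, 54, 55, 58, 59, 57, 61, 59, 99, 191, 218, 218, 214, 210]
top 0 (np.int64(221), np.int64(175)) [219.8353 174.3417] row [48, 40, 44, 68, 81, 70, 55, 51, 48, 53, 57, 61, 54, 53, 75, 101, 125, 158, 178, 183, 164, 135, 142, 144, 150] col [83, 82, 70, 58, 53, 56, 60, 58, 58, 56, 56, 54, 54, 54, 57, 60, 61, 62, 61, 63, 62, 59, 61, 57, 59]
top 0.05 (np.int64(218), np.int64(158)) [216.9221 157.0118] row [50, 40, 39, 38, 40, 39, 44, 55, 68, 63, 59, 59, 56, 56, 81, 98, 100, 99, 101, 116, 144, 186, 210, 208, 178] col [141, 150, 156, 150, 114, 65, 57, 58, 57, 57, 59, 58, 56, 61, 60, 59, 58, 62, 58, 58, 59, 60, 60, 60, 59]
scene -0.05 (np.int64(259), np.int64(176)) [258.2321 171.8163] row [111, 121, 118, 108, 73,
[... 1411 characters left out ...]
146 125 103 128  63  70  66  64  60  73 127  72  57  59  58]
 [ 61  86 141 124 107 122  58  73  71  67  64  64 127  85  57  58  60]
 [ 59  80 136 136 106 129  73  77  72  70  64  66 126 101  55  58  64]
 [ 57  80 130 145  96 126 109  60  71  69  69 109 129 112  56  61  63]
 [ 60  77 128 155 122  96 125 117 108 106 118 124 125 130  59  62  65]
 [ 60  77 121 160 133 122  98 111 122 121 121 130 144 102  60  63  68]
 [ 58  69 112 156 187 166 132 125 122 132 130 134 193 121  65  64  68]
 [ 57  69 106 155 139 130 128 134 139 143 139 155 158 132  64  68  79]
 [ 58  60  91 125 131 128 121 116 112 104  97  97  85  68  66  88 189]
 [ 57  57  56  60  59  59  53  56  60  61  64  58  61  61  79 177 243]]
```

The scene picture's bar profile is centred at v ≈ 168.5, against 168 predicted for a shut lid and 164 at 0.08 rad. The lid is shut, so I go to the button.

Emit:
carry_out(deltas="-12 37 -30 -0.08 0 0.03 1; -25 75 -60 -0.16 0.01 0.05 1; -38 113 -90 -0.24 0.02 0.08 1; -50 150 -120 -0.32 0.03 0.11 1; -62 187 -125 -0.4 0.04 0.14 1; -75 225 -125 -0.48 0.05 0.17 1; -88 262 -125 -0.522 0.052 0.187 1; -100 300 -125 -0.522 0.052 0.187 1; -112 337 -125 -0.522 0.052 0.187 1; -124 369 -125 -0.522 0.052 0.187 1; -124 369 -125 -0.522 0.052 0.187 1; -124 369 -125 -0.522 0.052 0.187 1")

```text
time_s: 42.08
eef_pos: [0.5055, -0.4633, 0.1508]
eef_rot: [-0.0, 1.0, 0.0, 0.001]
wrist_force: [-0.3, -0.9, 0.0]
opening: 0.0
grasp_force: 0.0
```

```bash
python3 - <<'E'
from h import *
print(pose(),px2w("top",392,212,.045))
I=vision.camera("wrist"); g=cv2.cvtColor(I,cv2.COLOR_BGR2GRAY)
print(w2px("wrist",[.506,-.466,.045]))
u,v=w2px("wrist",[.506,-.466,.045]).astype(int)
print(u-60,v-60);print(g[v-60:v+61:6,u-60:u+61:6])
print(delta([.506,-.466,.055],down(0)))
E
```

```text
(array([ 0.5055, -0.4633,  0.1508]), array([[ 1.    ,  0.0002,  0.0015],
       [ 0.0002, -1.    ,  0.0001],
       [ 0.0015, -0.0001, -1.    ]])) [ 0.5053 -0.4642  0.045 ]
[282.0945 210.181 ]
222 150
[[ 41  39  39  41  40  37  35  34  38  44  45  49  52  54  60  46  32  42
   45  31  32]
 [ 39  40  41  75  77  78  78  80  82  84  86  90  93 100 105 109  45  39
   31  33  32]
 [ 40  38  88 137 137 138 138 137 138 138 151 146 142 141 137 123 114  33
   32  31  32]
 [ 37  38 111  96 102  98 101 102  99 101 105 112 112 112 186 115 100  33
   32  34  31]
 [ 38  40  98 101 192 101 101 101  96  98  96  96 111 113 198  92  96  31
   30  31  28]
 [ 40  40  76  98 101  99  99  58  71  89  79  63  56  99  82  78  96  31
   29  28  28]
 [ 39  44  69 103  97  93  82  86  72  99  96  96  94  52  76  77  96  24
   23  25  27]
 [ 38  37  52 104  96  85  79  62  42  21  27  48  63  63  54  77  96  25
   23  25  29]
 [ 37  37  43 119  90  98  92  21  28  28  26  27  26  61  63  63  84  25
   25  25  29]
 [ 37  38  41 122  93  98  32  25  26  26  26  26  25  53  62  60  87  25
   24  26  28]
 [ 39  40
[... 331 characters left out ...]

   34  39  38]
 [ 39  39  27  85  61  62  60  48  25  22  22  25  58  86  97  95 117  34
   35  48 121]
 [ 40  27  25  76  65 106  63  62  62  61  61  62  89  96 171 150 114  35
   40 123 135]
 [ 28  26  27  57  66 107  64  63  64  63  63  69  93 102 100  96  74  35
  113 136 209]
 [ 36  29  24  27  29  28  28  30  29  25  23  20  20  23  22  24  22  40
  128 198 233]
 [ 40  31  30  27  25  29  30  29  28  26  22  20  20  22  25  23  19  85
  142 231 230]
 [ 33  29  30  30  27  29  28  35  35  25  28  29  25  25  24  24  23  99
  216 229 228]
 [ 32  32  30  29  28  28  27 100 101  30  84 102  67  23  25  24  22  90
  230 228 227]]
(array([-0.1,  2.7, 96.5]), array([ 0.001, -0.002,  0.001]))
```

Emit:
carry_out(deltas="-2 2 40 0 0 0 1; -2 2 75 0 0 0 1; -2 2 88 0 0 0 1; -2 2 92 0 0 0 1; -2 2 95 0 0 0 1; -2 2 98 0 0 0 1; -2 2 100 0 0 0 1; -2 2 100 0 0 0 1")

```text
time_s: 43.12
eef_pos: [0.5046, -0.4672, 0.0531]
eef_rot: [0.002, 1.0, -0.0, 0.002]
wrist_force: [0.6, 2.6, 8.1]
opening: -0.001
grasp_force: 3.4
```

Emit:
carry_out(deltas="0 0 1 0 0 0 1; 0 0 2 0 0 0 1; 0 0 3 0 0 0 1; 0 0 3 0 0 0 1")

```text
time_s: 43.62
eef_pos: [0.5047, -0.4673, 0.0527]
eef_rot: [0.002, 1.0, 0.0, 0.002]
wrist_force: [-4.7, 6.8, 21.6]
opening: -0.003
grasp_force: 11.0
```

Emit:
carry_out(deltas="0 0 1 0 0 0 1; 0 0 2 0 0 0 1; 0 0 3 0 0 0 1; 0 0 3 0 0 0 1")

```text
time_s: 44.12
eef_pos: [0.5048, -0.4675, 0.0525]
eef_rot: [0.002, 1.0, 0.0, 0.002]
wrist_force: [-10.1, 14.1, 37.6]
opening: 0.0
grasp_force: 18.7
```

Emit:
carry_out(deltas="0 0 -7 0 0 0 1; 0 0 -10 0 0 0 1; 0 0 -10 0 0 0 1; 0 0 -10 0 0 0 1")

```text
time_s: 44.62
eef_pos: [0.5039, -0.4671, 0.0554]
eef_rot: [0.001, 1.0, -0.0, 0.001]
wrist_force: [2.7, -0.8, 2.4]
opening: 0.001
grasp_force: 1.7
```

Emit:
carry_out(deltas="0 0 -4 0 0 0 1; 0 0 -4 0 0 0 1; 0 0 -4 0 0 0 1")

```text
time_s: 45.0
eef_pos: [0.5031, -0.4662, 0.0588]
eef_rot: [0.0, 1.0, -0.0, 0.001]
wrist_force: [-0.6, -0.4, 1.7]
opening: -0.001
grasp_force: 0.7
```

```bash
python3 - <<'E'
from h import *
T=(np.array([.5055,-.4633,.1508]),down(0.))
for z in (.037,.045,.05,.055,.06,.065): print(z,px2w("top",392,212,z),px2w("wrist",279.6,214,z,T))
E
```

```text
0.037 [ 0.5064 -0.4665  0.037 ] [ 0.4999 -0.4642  0.037 ]
0.045 [ 0.5053 -0.4642  0.045 ] [ 0.5026 -0.4642  0.045 ]
0.05 [ 0.5045 -0.4628  0.05  ] [ 0.5043 -0.4642  0.05  ]
0.055 [ 0.5038 -0.4614  0.055 ] [ 0.506  -0.4641  0.055 ]
0.06 [ 0.503  -0.4599  0.06  ] [ 0.5077 -0.4641  0.06  ]
0.065 [ 0.5023 -0.4585  0.065 ] [ 0.5094 -0.4641  0.065 ]
```

The spring is felt from about z = 0.0588 down to a hard stop at 0.0525, which is the full 6 mm of travel. Backing off and doing a last check.

Emit:
carry_out(deltas="0 0 -10 0 0 0 1; 0 0 -40 0 0 0 1; 0 0 -90 0 0 0 1; 0 0 -130 0 0 0 1; 0 0 -130 0 0 0 1; 0 0 -130 0 0 0 1")

```text
time_s: 45.75
eef_pos: [0.503, -0.4658, 0.1889]
eef_rot: [0.0, 1.0, 0.0, 0.001]
wrist_force: [-0.6, 1.2, -0.8]
opening: 0.001
grasp_force: 0.0
```

```bash
python3 - <<'E'
from h import *
I=vision.camera("scene"); g=cv2.cvtColor(I,cv2.COLOR_BGR2GRAY)
for x in (-.05,0,.05):
    u,v=w2px("scene",bar(0,x)).round().astype(int); print(v,g[v-12:v+13,u].tolist())
print(pose()[0]); print(ctrl.hand_in())
E
```

```text
176 [215, 215, 175, 118, 116, 121, 121, 125, 125, 89, 65, 57, 53, 45, 44, 74, 84, 82, 77, 69, 69, 72, 73, 45, 47]
168 [211, 213, 213, 139, 105, 116, 128, 116, 122, 117, 72, 63, 60, 57, 45, 49, 82, 94, 96, 149, 216, 195, 163, 160, 160]
160 [106, 104, 103, 102, 102, 104, 104, 105, 104, 100, 77, 63, 64, 58, 48, 38, 67, 84, 106, 105, 105, 144, 238, 244, 222]
[ 0.5027 -0.4654  0.1879]
the job is handed in; nothing more can be done
None
```

All three covers are seated, notches over the pins. The lid was eased shut, then the start button was pressed to its stop, and the job was handed in at about 46 s.

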